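# Open the counting well, hang up its cover and load the sample

### The arm

A 6-joint arm with a two-finger parallel gripper is mounted at the origin on the work surface. World frame = base frame: x ahead of the robot, y to its left, z up, the work surface at z = 0. Lengths are in m, angles in rad, forces in N, time in s.
With the tool pointing down it reaches from about 0.35 to 0.775 m from the base axis. Payload 7.3 kg.
Tool frame: the origin (TCP) lies at the very end of the fingers, on their centre line; the grasp point (between the pads) lies robot.pinch_z behind it (robot.pinch_z is the distance from the TCP to the grasp point, in m); y points along the fingers, z is the direction in which the jaws open and shut, and the axes are right-handed (so a half turn about y gives the same grasp; the last joint's range is limited). The gripper opens to 92 mm and grips with 3 to 60 N. Pads are 19 mm wide; open, the fingers measure 130 mm over their backs; the gripper's body (75 mm by 190 mm) begins 47 mm behind the grasp point.
Start: joints at [-1.365, 0.342, 1.524, -0, 1.275, -0.146], TCP at [0.181, -0.493, 0.227] pointing down, gripper open.
Joint ranges: [-2.53, 2.53], [-0.77, 2.02], [0.04, 2.7], [-1, 4.14], [0.28, 2.66], [-3.11, 3.11]. Speed limits (rad/s): [2.57, 2.57, 3.14, 3.14, 3.14, 3.14].

### API

Orientations are given as [roll, pitch, yaw] about the fixed x, y, z axes, in that order (R = Rz(yaw) Ry(pitch) Rx(roll)).
In Python, from cell import status, viewer, robot gives the robot as it stands. The module is installed in compiled form; this text tells all that it offers.
- The arm moves only by the shell command python3 -m pendant 'ROWS' [FORCE]. ROWS is JSON, a list that holds one entry, the list of rows, each a list of 7 numbers: the shift along the tool's x, y, z in cm, then the turn, a rotation vector about the tool's x, y, z in rad, then the finger opening in cm, from 0 to 9.18. A call has 1 to 20 rows; each row is the pose to reach, as a shift and turn from the pose commanded when the call began, along the tool's axes at that moment; what a row does not reach only later rows make up. A row lasts 1/10 s, in which the tool goes at most 50 mm and 8.59 degrees, less where a joint would pass 70% of its speed; a pose out of reach is approached as far as the arm can. A call with a gripper value outside its range is refused whole. The fingers move at their own pace and stop on an object; FORCE is the grip in N (left out, the last holds). Time passes only in rows, so rows that repeat a pose let the fingers close. It gives the time, the measured TCP pose, the force and the opening at its end, in the units of the state.
- status.observe(): the state, without advancing time (a new reading comes with each control period).
- viewer.read_camera(name): name is "scene" or "top" or "wrist"; returns a dict with "image" (400x640x3 uint8, red, green, blue), "range_z" (400x640 float32, m along the optical axis (not along the pixel's ray), 0 where there is no reading), "fx", "fy", "cx", "cy" (pixels), "distortion" ([k1, k2, p1, p2, k3] as OpenCV has them; the pictures are not rectified), "camera_from_world" (4x4, takes a point from world to camera coordinates). Camera axes: x right, y up, looking along -z (the intrinsics and any distortion apply to the point x, -y, -z); pixel columns grow to the right and rows downward; lengths in m; the calibration is good to about 2 mm. A picture is of the moment at which its call begins.
- robot.hand_in(): hands the job in, once; it reports no verdict.
The state is a dict: "time": time; "qpos": joint angles; "qvel": joint speeds; "joint_efforts": joint torques, N m; "tool_pos": TCP position; "tool_rot": TCP orientation; "contact_force": force on the tool from outside, world axes, zero at the start; "torque": the same for the moment, N m; "opening": finger opening in m.
Only numpy, scipy, OpenCV 4.12 (cv2) and the standard library are available. Lean on these libraries where they do the work, as an engineer would, in place of code of your own. Each camera call takes 0.05 s, during which the arm holds its last target. There are 200 camera calls.

### The job

Lift the aluminium cover off the well of the blue counter and hang it by its eye on the orange slanting peg of the grey stand, so that it hangs freely down from the peg. Then stand the red-capped sample bottle upright in the open well, down to the bottom, and let go. Leave the two other small bottles (white cap, blue cap) standing where they are.

Things in the scene. Friction and masses are not known exactly. Their poses are not given: they have to be found in the camera images.
- well_mouth (a point): Well of the blue counter block (fixed; block 180 x 130 mm, 70 mm high, nearly square to the robot). Round bore, 42 mm wide and 45 mm deep with a flat floor. This point: centre of the bore's mouth, level with the block's top. z up; x points along the block's length, away from the robot; the block's centre lies 40 mm from the bore in +x. The cover lies loose over the bore at the start. Block and stand may each be on the left or the right.
- cover_grip (a point): Cover of the well, loose, about 0.2 kg: a flat aluminium disc 68 mm wide and 6 mm thick, with a strap to a round eye, and on the disc's middle an upright yellow grip rib 40 mm long (along x), 14 mm thick (y) and 40 mm high above the disc. This point: centre of the rib, 26 mm above the cover's underside and 20 mm below the rib's top. x points from the disc to the eye, z out of the face with the rib (up while it lies flat).
- cover_eye (a point): Eye of the cover: a ring 40 mm outside, with a hole 22 mm wide, 6 mm thick. This point: centre of the hole at mid-thickness, 80 mm from cover_grip along the cover's x and 23 mm below it along z. The hole's axis is z; x and z as for cover_grip.
- peg_root (a point): Foot of the orange peg, where it leaves the front face of the upright aluminium post of the stand (fixed; post 24 mm wide, 16 mm thick, 185 mm high, its front face at this point; base plate 120 x 130 mm, 12 mm high). 150 mm above the table. z up; x points horizontally from the peg into the post, away from the robot.
- peg_tip (a point): Free end of the peg: round bar 10 mm thick with a rounded end, 60 mm long from peg_root, slanting towards the robot and upwards, 32 degrees from vertical, in the x-z plane of the stand. An eye put over it slides down to the post and the cover then swings down and hangs by itself.
- sample_mid (a point): The red-capped sample bottle, loose, an upright cream cylinder 34 mm wide and 95 mm tall, about 80 g, the top 28 mm being the red cap (also 34 mm wide). This point: its centre, 47.5 mm above its underside; z along its axis. Standing home in the well it sticks out 50 mm.
- spare_a_mid (a point): Like the sample bottle but with a white cap: to be left alone. This point: its centre. The three bottles' places are mixed up.
- spare_b_mid (a point): Like the sample bottle but with a blue cap: to be left alone. This point: its centre.
- cover: The cover as a whole; origin at the centre of the disc's underside.
- sample: The red-capped bottle as a whole; origin at the centre of its underside.
- stand: The stand as a whole; origin under the centre of its base plate, the post's front face 32 mm beyond it in +x; x and z as for peg_root.
Mind the look-alikes: they are no part of the job. Of the things like the cover, leave any that is green; of the rest the smaller one is meant.

How it is judged:
On the way, in this order (a step that is already met when the one before it is completed fails the run):
1. the cover hangs by its eye on the peg, let go and at rest (distance between cover_eye and peg_root below 0.03 m and angle between cover_eye's own x axis and vertical below 0.4 rad and contact force between stand and cover above 0.3 N and contact force between the fingers and cover below 0.05 N and linear speed of cover below 0.03 m/s), for 0.3 s.
2. then the red-capped bottle stands in the well, let go and at rest (z of sample_mid in the frame of well_mouth below 0.008 m and horizontal distance between sample_mid and well_mouth below 0.009 m and angle between sample_mid's own z axis and vertical below 0.15 rad and contact force between the fingers and sample below 0.05 N and linear speed of sample below 0.03 m/s), for 0.2 s.
At the end, for the whole second after the job is handed in: Cover hangs still by its eye, borne by the stand (hole centre within 30 mm of the peg's foot, eye up within 0.4 rad of plumb); red-capped bottle at rest in the well (centre at most 8 mm above the mouth, within 9 mm of its axis, upright within 0.15 rad); both let go (all of step 1 and all of step 2); the robot touches nothing.
It fails at once if the white-capped bottle is shifted more than 20 mm or tipped (distance of spare_a_mid from where it was at the start of the episode above 0.02 m or angle between spare_a_mid's own z axis and vertical above 0.4 rad).
It fails at once if the blue-capped bottle is shifted more than 20 mm or tipped (distance of spare_b_mid from where it was at the start of the episode above 0.02 m or angle between spare_b_mid's own z axis and vertical above 0.4 rad).
It also fails if it takes over 59 s, if anything falls off the work surface, if the arm or the gripper's body presses on something with over 40 N, if the wrist force passes 120 N, or if a joint passes its speed limit or range.

## Working session

There is one attempt and no reset: what is moved stays moved. The work goes in short steps, Python scripts to look and compute and a shell command to move; the robot and the scene stay as the last step left them, time stands still between calls to the robot, and variables do not carry over. Pictures are saved under pics/ and viewed, about 8 in all and at most 12, crops included, and the job is handed in when it is done.

```bash
mkdir -p pics; cat > h.py <<'E'
import numpy as np, cv2
from cell import status, viewer, robot
from scipy.spatial.transform import Rotation as R
def cam(n): return viewer.read_camera(n)
def K(c): return np.array([[c['fx'],0,c['cx']],[0,c['fy'],c['cy']],[0,0,1.]]),np.array(c['distortion'],float)
def ray(c,uv):
    k,d=K(c); n=cv2.undistortPoints(np.float64(uv).reshape(-1,1,2),k,d).reshape(-1,2)
    T=np.linalg.inv(np.array(c['camera_from_world'])); v=np.c_[n[:,0],-n[:,1],-np.ones(len(n))]
    return T[:3,3], v@T[:3,:3].T
def plane(c,uv,z):
    o,v=ray(c,uv); return o+v*((z-o[2])/v[:,2])[:,None]
def depthpts(c,uv):
    uv=np.asarray(uv,int).reshape(-1,2); o,v=ray(c,uv); return o+v*c['range_z'][uv[:,1],uv[:,0]][:,None]
def cloud(c):
    g=np.stack(np.meshgrid(np.arange(640),np.arange(400)),-1).reshape(-1,2); p=depthpts(c,g).reshape(400,640,3); p[c['range_z']==0]=np.nan; return p
def save(c,n): cv2.imwrite('pics/'+n,c['image'][...,::-1])
def tool():
    s=status.observe(); return np.array(s['tool_pos']),R.from_euler('xyz',s['tool_rot'])
E
python3 - <<'E'
from h import *
print(status.observe(), robot.pinch_z)
for n in ['top','scene']:
    c=cam(n); save(c,n+'0.png'); print(n,c['fx'],c['distortion'],np.linalg.inv(np.array(c['camera_from_world'])).round(3).tolist(),(c['range_z']>0).mean())
p,r=tool(); print(r.as_matrix().round(3))
E
```

```text
{'time': 0.0, 'qpos': array([-1.36494579e+00,  3.42760716e-01,  1.52497836e+00, -3.62072337e-05,
        1.27539206e+00, -1.45979884e-01]), 'qvel': array([ 0.00099623,  0.00019618, -0.00044534, -0.00114596,  0.00103649,
       -0.00064877]), 'joint_efforts': array([ 1.15057514e-04, -4.31246710e+01, -2.44215059e+01,  7.18762306e-02,
        5.59891749e-02, -1.41873629e-04]), 'tool_pos': array([ 0.18086377, -0.49244811,  0.22603873]), 'tool_rot': array([-1.57232348e+00,  1.89536489e-04, -2.78975181e+00]), 'contact_force': array([-0.11531214,  0.54596467,  0.21903652]), 'torque': array([ 0.0152609 ,  0.04248355, -0.00072986]), 'opening': 0.09161222332992089} 0.0188
top 495.6499181586788 [-0.14590629  0.          0.          0.          0.        ] [[-0.02, 0.99, -0.139, 0.274], [-1.0, -0.021, -0.004, -0.069], [-0.007, 0.139, 0.99, 1.431], [0.0, 0.0, 0.0, 1.0]] 0.9959765625
scene 388.5106917666974 [-0.06192702  0.          0.          0.          0.        ] [[0.021, -0.625, 0.781, 1.105], [1.0, 0.025, -0.006, -0.095], [-0.015, 0.781, 0.625, 0.682], [0.0, 0.0, 0.0, 1.0]] 0.99598828125
[[-0.939 -0.     0.345]
 [-0.345  0.001 -0.939]
 [-0.    -1.    -0.001]]
```

View pics/top0.png

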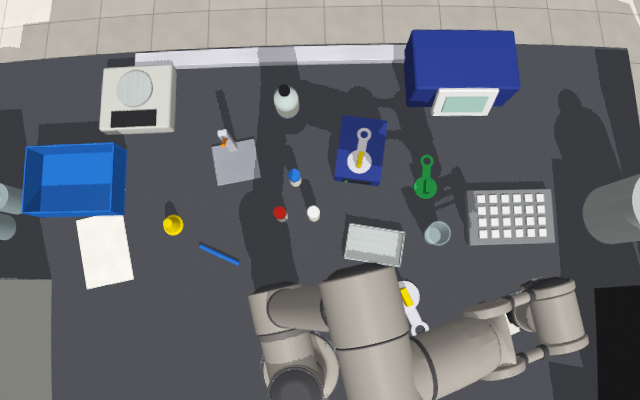

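View pics/scene0.png

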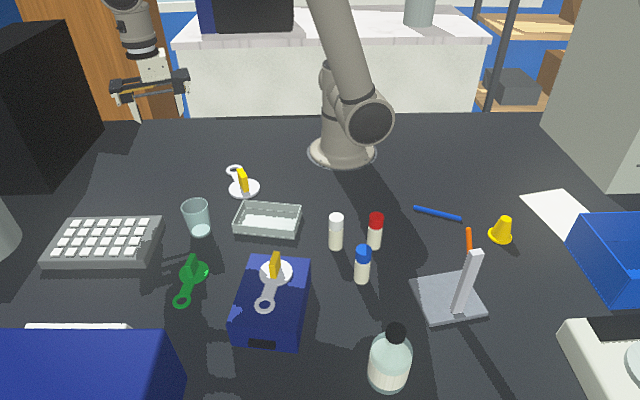

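The top view shows the block with the cover at (360,150) and its eye pointing away from the robot at (364,133). The stand is at (235,160) with the orange peg at about (223,143). The caps are red (280,213), white (313,213) and blue (295,177). The look-alikes are a green cover (426,185) and a second aluminium one at (408,297).

```bash
cat > m.py <<'E'
from h import *
for n in ['top','scene']:
    c=cam(n); P=cloud(c); hsv=cv2.cvtColor(c['image'],cv2.COLOR_RGB2HSV); H,S,V=cv2.split(hsv)
    x,y,z=P[...,0],P[...,1],P[...,2]
    roi=(x>.2)&(x<.8)&(y>-.35)&(y<.4)
    def rep(name,m):
        q=P[m]; 
        if len(q)<4: print(n,name,'few');return q
        r=cv2.minAreaRect(q[:,:2].astype(np.float32)*1000)
        print(n,name,len(q),'min',q.min(0).round(3),'max',q.max(0).round(3),'med',np.median(q,0).round(3),'rect',np.round(r[0],1),np.round(r[1],1),round(r[2],1)); return q
    blk=(y>-.25)&(y<.0)&(x>.45)
    rep('rib',roi&blk&(H>18)&(H<35)&(S>120)&(z>.07))
    q=rep('ribtop',roi&blk&(H>18)&(H<35)&(S>120)&(z>.11))
    rep('covertop',roi&blk&(S<80)&(z>.068)&(z<.085))
    rep('blocktop',roi&blk&(z>.062)&(z<.085)&(x<.8))
    for nm,mm in [('red',((H<6)|(H>174))&(S>150)),('blue',(H>100)&(H<118)&(S>130)),('white',(S<60)&(V>150))]:
        rep(nm,roi&mm&(z>.088)&(z<.11)&(y>-.06)&(y<.12)&(x>.3)&(x<.62))
    st=roi&(y>.08)&(y<.3)
    q=rep('peg',st&(H>5)&(H<18)&(S>150)&(z>.12))
    if len(q)>5:
        q=q[np.argsort(q[:,2])]; print(q[::max(1,len(q)//8)].round(3).tolist())
    rep('post',st&(z>.17)&(S<80)&(x>.5))
    rep('base',st&(z>.008)&(z<.017)&(S<60)&(x>.4)&(V>100))
E
python3 m.py
```

```text
top rib 75 min [ 0.558 -0.185  0.083] max [ 0.598 -0.167  0.121] med [ 0.576 -0.175  0.115] rect [ 577.7 -175.9] [11.7 39.4] 77.2
top ribtop 61 min [ 0.559 -0.185  0.11 ] max [ 0.598 -0.168  0.121] med [ 0.578 -0.176  0.115] rect [ 578.2 -176.1] [11.6 38.4] 77.2
top covertop 585 min [ 0.526 -0.211  0.068] max [ 0.766 -0.002  0.084] med [ 0.592 -0.182  0.075] rect [ 646.2 -106.6] [240.6 208.9] 0.0
top blocktop 2725 min [ 0.52  -0.25   0.062] max [ 0.77  -0.     0.084] med [ 0.617 -0.182  0.07 ] rect [ 645.  -124.9] [249.8 246.4] 89.0
top red 117 min [0.421 0.03  0.088] max [0.451 0.061 0.101] med [0.437 0.047 0.094] rect [435.9  45.6] [30.5 30.5] 89.4
top blue 119 min [ 0.523 -0.009  0.088] max [0.556 0.022 0.102] med [0.539 0.005 0.095] rect [539.2   6.2] [30.7 32.7] 89.0
top white 119 min [ 0.419 -0.059  0.088] max [ 0.452 -0.03   0.104] med [ 0.435 -0.046  0.094] rect [435.7 -44.4] [29.7 32.6] 88.8
top peg 20 min [0.6   0.178 0.163] max [0.627 0.188 0.208] med [0.613 0.182 0.188] rect [613.2 182.9] [27.6  6.2] 10.3
[[0.627, 0.183, 0.163], [0.625, 0.185, 0.17], [0.617, 0.18, 0.177],
[... 1203 characters left out ...]
e white 138 min [ 0.424 -0.059  0.088] max [0.534 0.021 0.098] med [ 0.444 -0.046  0.095] rect [483.3 -23.9] [132.1  32.3] 27.4
scene peg 122 min [0.602 0.178 0.166] max [0.628 0.189 0.208] med [0.615 0.182 0.19 ] rect [614.7 182.8] [25.9  9.7] 6.7
[[0.627, 0.181, 0.166], [0.621, 0.18, 0.177], [0.621, 0.184, 0.182], [0.617, 0.181, 0.186], [0.619, 0.183, 0.19], [0.61, 0.178, 0.194], [0.612, 0.186, 0.198], [0.61, 0.178, 0.202], [0.605, 0.184, 0.207]]
scene post 186 min [0.62  0.175 0.17 ] max [0.654 0.2   0.188] med [0.648 0.186 0.184] rect [636.6 186.5] [31.6 23.5] 9.4
scene base 2360 min [0.536 0.109 0.008] max [0.673 0.253 0.017] med [0.613 0.168 0.013] rect [604.3 181. ] [121.8 131.5] 10.5
```

Measurements agree with the given sizes: rib 40x13 at (0.579,-0.176), base 122x130, and cap and post heights as stated. Next I work out the approach to the cover.

```bash
cat >> h.py <<'E'
def pose(xc,zc):   # tool rotation from held thing's x axis and the 'out of tool' axis (tool y=-zc, tool x=-xc)
    xc=np.array(xc,float);zc=np.array(zc,float); return R.from_matrix(np.c_[-xc,-zc,np.cross(xc,zc)])
def yawpose(deg): a=np.radians(deg); return pose([np.cos(a),np.sin(a),0],[0,0,1])
def delta(p,r,p0=None,r0=None):
    if p0 is None: p0,r0=tool()
    d=r0.inv(); return (d.apply(np.array(p)-p0)*100).round(2),(d*r).as_rotvec().round(3)
E
python3 -c "
from h import *
print(delta([.579,-.176,.2],yawpose(-12)))"
```

```text
(array([-48.28,   2.65, -16.  ]), array([0.001, 0.561, 0.   ]))
```

```bash
python3 -m pendant '[[[-12,0,-4,0,0.14,0,9],[-24,0,-8,0,0.28,0,9],[-36,0,-12,0,0.42,0,9],[-48.3,2.6,-16,0,0.56,0,9],[-48.3,2.6,-16,0,0.56,0,9],[-48.3,2.6,-16,0,0.56,0,9],[-48.3,2.6,-16,0,0.56,0,9],[-48.3,2.6,-16,0,0.56,0,9],[-48.3,2.6,-16,0,0.56,0,9],[-48.3,2.6,-16,0,0.56,0,9],[-48.3,2.6,-16,0,0.56,0,9],[-48.3,2.6,-16,0,0.56,0,9],[-48.3,2.6,-16,0,0.56,0,9],[-48.3,2.6,-16,0,0.56,0,9],[-48.3,2.6,-16,0,0.56,0,9],[-48.3,2.6,-16,0,0.56,0,9],[-48.3,2.6,-16,0,0.56,0,9],[-48.3,2.6,-16,0,0.56,0,9]]]'
python3 - <<'E'
from h import *
print(tool()[0],status.observe()['qpos'])
c=cam('wrist'); save(c,'w1.png'); P=cloud(c); H,S,V=cv2.split(cv2.cvtColor(c['image'],cv2.COLOR_RGB2HSV)); z=P[...,2]
for nm,m in [('ribtop',(H>18)&(H<35)&(S>120)&(z>.112)&(z<.125)),('plate',(S<60)&(z>.073)&(z<.082)),('blk',(S>100)&(H>105)&(H<130)&(z>.06)&(z<.075))]:
    m=m&(np.abs(P[...,0]-.6)<.15)&(np.abs(P[...,1]+.18)<.12); q=P[m]
    if len(q)<5: print(nm,len(q)); continue
    r=cv2.minAreaRect(q[:,:2].astype(np.float32)*1000); print(nm,len(q),np.median(q,0),np.round(r[0],1),np.round(r[1],1),r[2],q.min(0).round(3),q.max(0).round(3))
E
```

```text
time: 2.0
tool_pos: [0.579, -0.1766, 0.2009]
tool_rot: [-1.571, 0.0, 2.933]
contact_force: [0.2, 1.1, -0.2]
opening: 0.0901
[ 0.57902514 -0.17658927  0.20091347] [-4.22520875e-01  5.09466834e-01  1.33063332e+00 -7.85529961e-05
  1.30120583e+00  1.35715023e+00]
ribtop 915 [ 0.58161793 -0.17837746  0.11502509] [ 580.9 -178.1] [12.9 39.5] 78.36152648925781 [ 0.561 -0.188  0.112] [ 0.601 -0.168  0.117]
plate 6009 [ 0.60266386 -0.18761971  0.07517036] [ 613.  -179.4] [ 66.9 130.8] 88.4267807006836 [ 0.547 -0.214  0.073] [ 0.678 -0.145  0.078]
blk 26533 [ 0.64430376 -0.19110561  0.06922349] [ 620.5 -184.9] [130.6 181. ] 81.50786590576172 [ 0.522 -0.262  0.066] [ 0.719 -0.108  0.074]
```

View pics/w1.png

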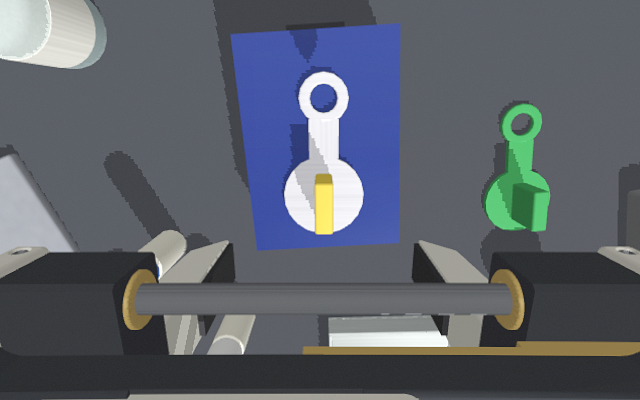

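The wrist view shows the rib at (324,205), the eye hole at (323,98) and the block square around them. The block fit puts the bore at (0.581,-0.179) and the rib is at (0.581,-0.178). Now I descend and grip.

```bash
python3 -c "
from h import *
print(delta([.581,-.178,.083],yawpose(-11.7)))"
```

```text
(array([-0.22, 11.78,  0.11]), array([-0.   , -0.004, -0.   ]))
```

```bash
python3 -m pendant '[[[-0.2,3,0.1,0,0,0,9],[-0.2,6,0.1,0,0,0,9],[-0.2,9,0.1,0,0,0,9],[-0.2,10.5,0.1,0,0,0,9],[-0.2,11.7,0.1,0,0,0,9],[-0.2,11.7,0.1,0,0,0,9],[-0.2,11.7,0.1,0,0,0,0],[-0.2,11.7,0.1,0,0,0,0],[-0.2,11.7,0.1,0,0,0,0],[-0.2,11.7,0.1,0,0,0,0],[-0.2,11.7,0.1,0,0,0,0],[-0.2,11.7,0.1,0,0,0,0],[-0.2,11.7,0.1,0,0,0,0],[-0.2,11.7,0.1,0,0,0,0]]]' 40
python3 -c "
from h import *
print(delta([.581,-.178,.083],yawpose(-11.7)))"
```

```text
time: 3.45
tool_pos: [0.581, -0.1776, 0.0837]
tool_rot: [-1.571, -0.0, 2.933]
contact_force: [0.4, 0.1, 0.4]
opening: 0.0307
(array([-0.01,  0.07,  0.04]), array([-0.   , -0.004,  0.   ]))
```

```bash
python3 -m pendant '[[[0,0,0,0,0,0,0],[0,0,0,0,0,0,0],[0,0,0,0,0,0,0],[0,0,0,0,0,0,0],[0,0,0,0,0,0,0],[0,-1,0,0,0,0,0],[0,-3,0,0,0,0,0],[0,-6,0,0,0,0,0],[0,-9,0,0,0,0,0],[0,-12,0,0,0,0,0],[0,-15,0,0,0,0,0],[0,-17,0,0,0,0,0],[0,-17,0,0,0,0,0]]]'
python3 - <<'E'
from h import *
c=cam('wrist'); save(c,'w2.png'); P=cloud(c); H,S,V=cv2.split(cv2.cvtColor(c['image'],cv2.COLOR_RGB2HSV))
p,r=tool(); 
Q=r.inv().apply((P.reshape(-1,3)-p)).reshape(P.shape)  # tool coords
m=(S<60)&(V>120)&(np.abs(Q[...,1])<.03)&(Q[...,0]<.05)&(Q[...,0]>-.13)&(np.abs(Q[...,2])<.05)
q=Q[m]; print(p,len(q),np.median(q,0),q.min(0),q.max(0))
e=m&(Q[...,0]<-.055); cn,h=cv2.findContours(e.astype(np.uint8),cv2.RETR_CCOMP,cv2.CHAIN_APPROX_NONE)
for k,x in enumerate(cn):
    if cv2.contourArea(x)>60: 
        ce,ra=cv2.minEnclosingCircle(x); print(h[0][k],ce,ra)
eq=Q[e]; A=np.c_[eq[:,0],eq[:,2],np.ones(len(eq))]; print('eye plane',np.linalg.lstsq(A,eq[:,1],rcond=None)[0], 'medy',np.median(eq[:,1]))
# bore
z=P[...,2]; b=(S>100)&(H>105)&(H<130)&(z>.06)&(z<.075); q=P[b]; print('blk',cv2.minAreaRect(q[:,:2].astype(np.float32)*1000) if len(q)>9 else None)
E
```

```text
time: 4.75
tool_pos: [0.5821, -0.1781, 0.2576]
tool_rot: [-1.569, 0.007, 2.933]
contact_force: [0.5, 0.0, -1.8]
opening: 0.0135
[ 0.58130177 -0.17779202  0.25509049] 12178 [-0.04255945  0.00583393  0.00105856] [-0.10035595 -0.0298655  -0.03227186] [-0.00252817  0.0112754   0.03476355]
[-1 -1  1 -1] (323.5, 104.44059753417969) 53.4991340637207
[18 16 -1  0] (322.5, 96.23469543457031) 25.239744186401367
eye plane [-1.35881833e-03  4.80337902e-05  5.76569554e-03] medy 0.005835859589414174
blk ((616.0784912109375, -125.78598022460938), (246.33029174804688, 206.1333770751953), 81.32530212402344)
```

View pics/w2.png

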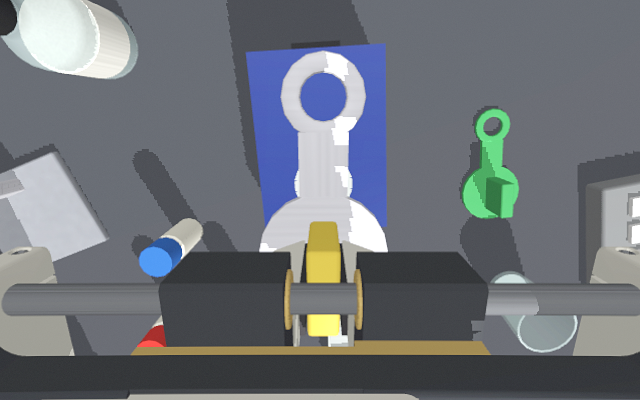

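The cover is held level: ring at (323,96), clear of the block, rib between the pads. Next: eye centre in tool axes, and the pose ahead of the peg tip.

```bash
cat >> h.py <<'E'
ROOT=np.array([.632,.1865,.150]); PHI=10.; ET=np.array([-.080,.0088,.001])
def hang(s,theta=32,ET=ET,ROOT=ROOT,PHI=PHI):  # TCP pose: eye centre s m up the peg from the root, cover tilted theta
    a,t,k=np.radians([PHI,theta,32]); sx=np.array([np.cos(a),np.sin(a),0]); Z=np.array([0,0,1.])
    r=pose(sx*np.cos(t)+Z*np.sin(t),-sx*np.sin(t)+Z*np.cos(t)); e=ROOT+s*(-sx*np.sin(k)+Z*np.cos(k))
    return e-r.apply(ET),r
E
python3 - <<'E'
from h import *
c=cam('wrist'); p,r=tool(); o,v=ray(c,[(322.5,96.2)]); o=r.inv().apply(o-p); v=r.inv().apply(v[0]); print('eye',o+v*(.0058-o[1])/v[1])
for s in (.1,.02):
    q=hang(s); print(s,q[0].round(3),delta(*q))
E
```

```text
eye [-0.0804716   0.0058      0.00083341]
0.1 [0.508 0.166 0.2  ] (array([ 14.17,   5.35, -32.08]), array([-0.107, -0.373,  0.552]))
0.02 [0.55  0.173 0.132] (array([ 10.24,  12.13, -33.66]), array([-0.107, -0.373,  0.552]))
```

```bash
python3 -m pendant '[[[2,0,-4,0,0,0,0],[5,0,-9,-0.01,-0.05,0.08,0],[8,0,-14,-0.03,-0.1,0.17,0],[10,1,-19,-0.05,-0.18,0.26,0],[12,2,-24,-0.07,-0.25,0.36,0],[13.5,4,-28,-0.09,-0.31,0.46,0],[14.2,5.3,-32,-0.107,-0.373,0.552,0],[14.2,5.3,-32.1,-0.107,-0.373,0.552,0],[14.2,5.3,-32.1,-0.107,-0.373,0.552,0],[14.2,5.3,-32.1,-0.107,-0.373,0.552,0],[14.2,5.3,-32.1,-0.107,-0.373,0.552,0],[14.2,5.3,-32.1,-0.107,-0.373,0.552,0]]]'
python3 - <<'E'
from h import *
c=cam('wrist'); save(c,'w3.png'); P=cloud(c); H,S,V=cv2.split(cv2.cvtColor(c['image'],cv2.COLOR_RGB2HSV))
p,r=tool(); print(p,delta(*hang(.1)))
Q=r.inv().apply((P.reshape(-1,3)-p)).reshape(P.shape)
m=(H>4)&(H<18)&(S>140)&(np.abs(P[...,1]-.18)<.05)&(P[...,2]>.12); q=Q[m]
print('peg tool',len(q),np.median(q,0).round(4),q.min(0).round(4),q.max(0).round(4)); 
print(q[np.argsort(q[:,1])][::max(1,len(q)//8)].round(4).tolist())
e=(S<60)&(V>100)&(np.abs(Q[...,1]-.006)<.01)&(Q[...,0]<-.02)&(Q[...,0]>-.11)&(np.abs(Q[...,2])<.04); q=Q[e]; print('eye',len(q),np.median(q,0),q.min(0),q.max(0))
q=Q[e&(Q[...,0]<-.065)]; print('eye ring z mid',(q.min(0)+q.max(0))/2)
E
```

```text
time: 6.05
tool_pos: [0.5089, 0.1648, 0.2009]
tool_rot: [-1.571, 0.559, -2.969]
contact_force: [0.4, -0.2, -1.5]
opening: 0.0138
[0.50885515 0.1648     0.20088405] (array([ 0.09,  0.06, -0.1 ]), array([-0.001, -0.001, -0.001]))
peg tool 237 [-0.08    0.0475  0.0012] [-0.0845  0.0454 -0.0047] [-0.0751  0.1133  0.0058]
[[-0.0794, 0.0454, -0.0005], [-0.0789, 0.0463, -0.0005], [-0.0773, 0.0467, 0.0017], [-0.0789, 0.0471, 0.0046], [-0.0833, 0.0475, 0.0012], [-0.0833, 0.048, 0.0029], [-0.0795, 0.0484, -0.0017], [-0.0757, 0.0491, 0.0023], [-0.0829, 0.1049, -0.0046]]
eye 8840 [-0.05808312  0.00860015  0.0011459 ] [-0.09842621  0.00597201 -0.02524139] [-0.02000021  0.01413647  0.02760414]
eye ring z mid [-0.08171548  0.00991086  0.00097691]
```

View pics/w3.png

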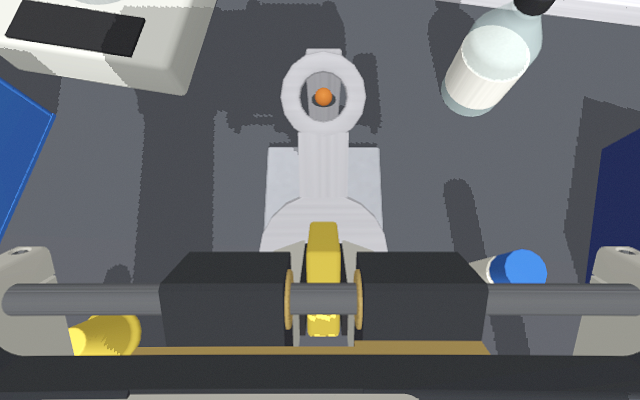

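Through the eye the peg is seen end-on at (323,97), centred in the hole to within 1 mm. I advance along the tool axis onto the peg. The ring's rim would meet the post below about 37 mm up, so I stop at about 40 mm and then tilt further.

```bash
python3 -m pendant '[[[0,1,0,0,0,0,0],[0,2,0,0,0,0,0],[0,3,0,0,0,0,0],[0,4,0,0,0,0,0],[0,5,0,0,0,0,0],[0,5.6,0,0,0,0,0],[0,5.6,0,0,0,0,0]]]'
python3 - <<'E'
from h import *
p,r=tool(); print(p,delta(*hang(.041)))
for s,t in [(.038,42),(.034,52),(.03,60)]:
    q=hang(s,t); print(q[0].round(3),delta(*q))
E
```

```text
time: 6.8
tool_pos: [0.5376, 0.171, 0.152]
tool_rot: [-1.571, 0.557, -2.967]
contact_force: [-0.1, 0.0, -2.4]
opening: 0.0139
[0.53760417 0.17096479 0.15203117] (array([-0.01,  0.26,  0.01]), array([0.   , 0.   , 0.001]))
[0.548 0.173 0.135] (array([0.02, 1.96, 0.01]), array([0.   , 0.   , 0.176]))
[0.559 0.175 0.121] (array([-0.19,  3.75,  0.01]), array([0.  , 0.  , 0.35]))
[0.569 0.176 0.111] (array([-0.54,  5.22,  0.01]), array([0.  , 0.  , 0.49]))
```

```bash
python3 -m pendant '[[[0,0.6,0,0,0,0.05,0],[0,1.3,0,0,0,0.11,0],[0,1.96,0,0,0,0.176,0],[-0.05,2.6,0,0,0,0.23,0],[-0.1,3.2,0,0,0,0.29,0],[-0.2,3.75,0,0,0,0.35,0],[-0.2,3.75,0,0,0,0.35,0],[-0.2,3.75,0,0,0,0.35,0]]]'
python3 - <<'E'
from h import *
p,r=tool(); print(p,delta(*hang(.034,52)))
c=cam('scene'); cv2.imwrite('pics/s1.png',cv2.resize(c['image'][180:350,360:560,::-1],None,fx=3,fy=3))
E
```

```text
time: 7.6
tool_pos: [0.5559, 0.2183, 0.2154]
tool_rot: [-1.477, 0.768, -2.991]
contact_force: [27.3, -41.0, -0.2]
opening: 0.0225
[0.55590388 0.2182661  0.2154371 ] (array([6.81, 6.9 , 3.73]), array([-0.111, -0.009,  0.141]))
```

View pics/s1.png

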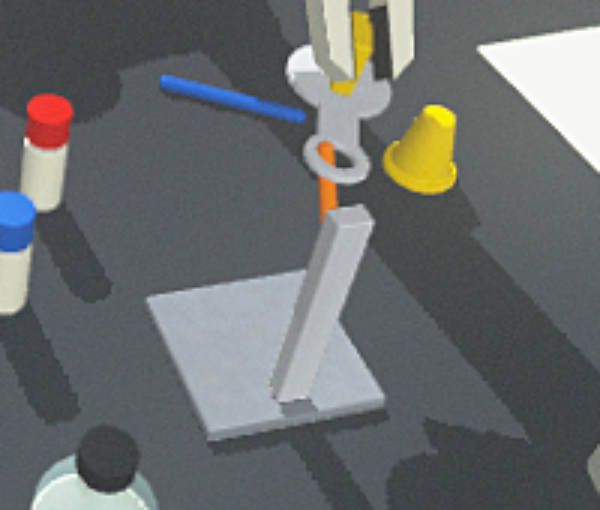

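```bash
python3 -c "
from h import *
s=status.observe();print({k:np.round(v,3) for k,v in s.items()})
print(tool()[1].as_matrix().round(2))"
```

```text
{'time': np.float64(7.65), 'qpos': array([ 0.382,  0.238,  1.998, -0.988,  0.293,  2.729]), 'qvel': array([-0.005, -0.022, -0.006, -0.021, -0.061, -0.429]), 'joint_efforts': array([  2.493, -33.172, -28.453,  -5.502,  -5.397,  -1.568]), 'tool_pos': array([0.555, 0.222, 0.217]), 'tool_rot': array([-1.505,  0.771, -3.019]), 'contact_force': array([-12.578,  -9.911,   0.382]), 'torque': array([-1.847,  1.89 , -2.592]), 'opening': np.float64(0.024)}
[[-0.71  0.7   0.08]
 [-0.09  0.02 -1.  ]
 [-0.7  -0.72  0.05]]
```

The extra tilt ran joints 4 and 5 into their limits (-0.99, 0.29) and the arm swerved. I check the grasp before moving back.

```bash
python3 - <<'E'
from h import *
c=cam('wrist'); save(c,'w4.png'); p,r=tool(); print(p, r.apply([0,1,0]).round(3), status.observe()['contact_force'],status.observe()['qpos'].round(3))
# target that keeps tilt 32 with same eye position
print(delta(*hang(.041)), delta(*hang(.1)))
E
```

```text
[0.55523823 0.22250154 0.21733238] [ 0.7    0.021 -0.714] [-12.67038063 -13.76192983  -0.04185399] [ 0.381  0.237  1.998 -0.992  0.292  2.713]
(array([6.41, 3.58, 4.56]), array([-0.098, -0.028, -0.213])) (array([ 5.16, -2.16,  5.11]), array([-0.098, -0.028, -0.213]))
```

View pics/w4.png

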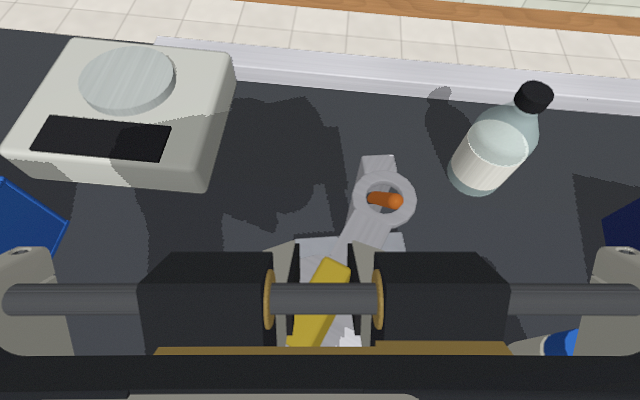

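```bash
python3 - <<'E'
from h import *
c=cam('wrist'); P=cloud(c); H,S,V=cv2.split(cv2.cvtColor(c['image'],cv2.COLOR_RGB2HSV))
g=np.zeros((400,640),bool); g[165:235,345:420]=True
pg=g&(H>4)&(H<18)&(S>140); print('peg',P[pg].min(0).round(3),P[pg].max(0).round(3))
ring=g&(S<60)&(np.hypot(*(np.indices((400,640))-np.array([199,384])[:,None,None]))<33)
q=P[ring]; q=q[(np.abs(q-np.median(q,0))<.03).all(1)]
ctr=(q.min(0)+q.max(0))/2; u,s,vt=np.linalg.svd(q-q.mean(0)); print('ring',len(q),q.mean(0),ctr,q.min(0),q.max(0),'normal',vt[2],s)
a=np.radians(10);d=np.array([-np.cos(a)*.53,-np.sin(a)*.53,.848]); print('s along peg',(q.mean(0)-ROOT)@d)
y=(H>18)&(H<35)&(S>120)&(P[...,2]>.12)&(P[...,0]<.6); q=P[y]; print('rib',np.median(q,0),q.min(0),q.max(0))
E
```

```text
peg [nan nan nan] [nan nan nan]Traceback (most recent call last):
  File "<stdin>", line 7, in <module>
    return umr_minimum(a, axis, None, out, keepdims, initial, where)
ValueError: zero-size array to reduction operation minimum which has no identity
```

```bash
python3 - <<'E'
from h import *
c=cam('wrist'); P=cloud(c); H,S,V=cv2.split(cv2.cvtColor(c['image'],cv2.COLOR_RGB2HSV))
ok=~np.isnan(P[...,0]); print(ok.mean())
g=np.zeros((400,640),bool); g[165:235,345:420]=True; g&=ok
a=np.radians(10);d=np.array([-np.cos(a)*.53,-np.sin(a)*.53,.848])
pg=P[g&(H>4)&(H<18)&(S>140)]; print('peg',len(pg),pg.min(0).round(3),pg.max(0).round(3),'tip s',((pg-ROOT)@d).max())
iy,ix=np.indices((400,640)); ring=g&(S<60)&(np.hypot(iy-199,ix-384)<34)
q=P[ring]; q=q[q[:,2]>.14]
u,s,vt=np.linalg.svd(q-q.mean(0),full_matrices=False); print('ring',len(q),q.mean(0),q.min(0),q.max(0),'normal',vt[2],s)
print('s along peg',(q.mean(0)-ROOT)@d, ((q-ROOT)@d).min(),((q-ROOT)@d).max())
E
```

```text
0.995875
peg 454 [ 0.597  0.139 -0.002] [0.709 0.19  0.206] tip s 0.06469809368523613
ring 2709 [0.60724041 0.18705856 0.19794133] [0.581319   0.16734471 0.14007987] [0.6458827  0.20609304 0.20626263] normal [0.46930289 0.21499363 0.85646514] [0.97341709 0.54861037 0.37410531]
s along peg 0.053526059026370816 -0.015934762724741116 0.07199223138385656
```

```bash
python3 - <<'E'
from h import *
p,r=tool(); eye=np.array([.606,.186,.195]); e=r.inv().apply(eye-p); print('e',e.round(4), p)
a=np.radians(10);d=np.array([-np.cos(a)*.53,-np.sin(a)*.53,.848])
for w,ds in [(-.1,0),(-.21,0),(-.21,.012)]:
    Q=R.from_rotvec([0,0,w]); print(w,ds,((e-Q.apply(e)+r.inv().apply(-d*ds))*100).round(2))
E
```

```text
e [-0.0158  0.051   0.0394] [0.55528541 0.22217232 0.21774674]
-0.1 0 [-0.52 -0.13  0.  ]
-0.21 0 [-1.1  -0.22  0.  ]
-0.21 0.012 [-0.84  0.95 -0.12]
```

The eye is still on the peg at about s=50 mm, but the cover has pivoted in the pads with the disc raised. I soften the grip and swing the grasp point back in an arc around the eye, so the cover pivots back into line.

```bash
python3 - <<'E'
from h import *
p,r=tool(); eye=np.array([.606,.186,.195]); pin=np.array([0,-.0188,0])
pt,rt=hang(.050); a0=p+r.apply(pin)-eye; a1=pt+rt.apply(pin)-eye; print(np.linalg.norm(a0),np.linalg.norm(a1), a0,a1)
full=(r.inv()*rt).as_rotvec()
n0,n1=a0/np.linalg.norm(a0),a1/np.linalg.norm(a1); w=np.arccos(n0@n1); 
for f in (.125,.25,.375,.5,.625,.75,.875,1):
    n=(np.sin((1-f)*w)*n0+np.sin(f*w)*n1)/np.sin(w); L=(1-f)*np.linalg.norm(a0)+f*np.linalg.norm(a1)
    rr=r*R.from_rotvec(full*min(1,f*1.5)); t=eye+L*n-rr.apply(pin); print((r.inv().apply(t-p)*100).round(1),(full*min(1,1.5*f)).round(3),t.round(3))
E
```

```text
0.08166069748787061 0.08607883826953681 [-0.0638843   0.03577597  0.03615725] [-0.0814838  -0.01743687 -0.02158501]
[ 1.  -0.   0.4] [-0.019 -0.004 -0.04 ] [0.548 0.217 0.211]
[2.  0.1 0.9] [-0.037 -0.007 -0.08 ] [0.543 0.211 0.204]
[2.9 0.2 1.4] [-0.056 -0.011 -0.12 ] [0.538 0.205 0.197]
[3.8 0.5 1.9] [-0.075 -0.015 -0.16 ] [0.534 0.199 0.189]
[4.6 0.9 2.5] [-0.094 -0.018 -0.2  ] [0.532 0.192 0.181]
[5.3 1.4 3.2] [-0.1   -0.019 -0.213] [0.531 0.185 0.173]
[5.8 2.  3.9] [-0.1   -0.019 -0.213] [0.532 0.177 0.165]
[6.3 2.7 4.5] [-0.1   -0.019 -0.213] [0.534 0.17  0.157]
```

```bash
python3 -m pendant '[[[0.5,0,0.2,-0.01,0,-0.02,0],[1,0,0.4,-0.02,0,-0.04,0],[1.5,0,0.6,-0.03,-0.01,-0.06,0],[2,0.1,0.9,-0.04,-0.01,-0.08,0],[2.9,0.2,1.4,-0.056,-0.01,-0.12,0],[3.8,0.5,1.9,-0.075,-0.015,-0.16,0],[3.8,0.5,1.9,-0.075,-0.015,-0.16,0],[3.8,0.5,1.9,-0.075,-0.015,-0.16,0]]]' 12
python3 -c "
from h import *
s=status.observe(); print(s['qpos'].round(3),s['opening'],delta(*hang(.05)))
c=cam('scene'); cv2.imwrite('pics/s2.png',np.hstack([cv2.resize(c['image'][180:310,380:500,::-1],None,fx=3,fy=3),cv2.resize(cam('wrist')['image'][:,150:500,::-1],(341,390))]))"
```

```text
time: 8.6
tool_pos: [0.5373, 0.203, 0.1918]
tool_rot: [-1.553, 0.621, -2.966]
contact_force: [0.2, -0.9, -0.1]
opening: 0.0163
[ 0.268  0.225  1.992 -0.234  0.314  1.87 ] 0.016332474138608985 (array([2.7 , 2.35, 3.13]), array([-0.018,  0.   , -0.063]))
```

View pics/s2.png

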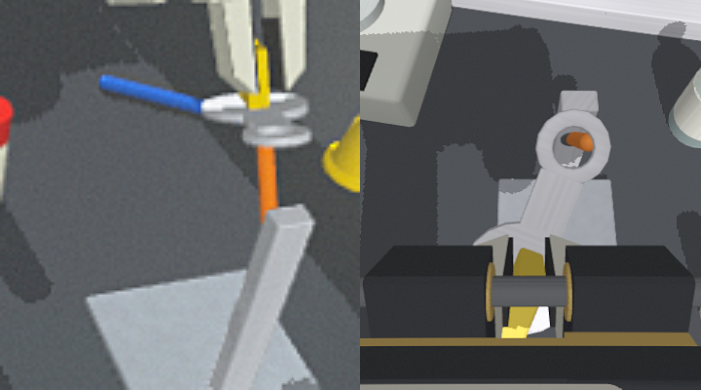

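```bash
python3 -m pendant '[[[0,-1,0,0,0,0,0],[0,-2,0,0,0,0,0],[0,-3,0,0,0,0,0],[0,-4.5,0,0,0,0,0],[0,-6,0,0,0,0,0],[0,-6,0,0,0,0,0],[0,-6,0,0,0,0,0],[0,-6,0,0,0,0,0]]]' 60
cat > meas.py <<'E'
from h import *
import sys
def run(fn=None):
    c=cam('wrist'); 
    if fn: save(c,fn)
    P=cloud(c); H,S,V=cv2.split(cv2.cvtColor(c['image'],cv2.COLOR_RGB2HSV)); p,r=tool()
    Q=r.inv().apply((P.reshape(-1,3)-p)).reshape(P.shape)
    m=(S<60)&(np.abs(Q[...,1])<.085)&(Q[...,1]>-.03)&(Q[...,0]<-.012)&(np.linalg.norm(Q,axis=-1)<.125)
    m&=np.indices((400,640))[0]<245
    n,l,st,_=cv2.connectedComponentsWithStats(m.astype(np.uint8)); k=1+np.argmax(st[1:,4]); m=l==k
    q=Q[m]; cen=np.median(q,0); 
    for _ in range(4):
        u,s,vt=np.linalg.svd(q-q.mean(0),full_matrices=False); nrm=vt[2]*-np.sign(vt[2,1]); dd=(Q[m]-q.mean(0))@nrm; q=Q[m][np.abs(dd)<.0025]
    cn,h=cv2.findContours(m.astype(np.uint8),cv2.RETR_CCOMP,cv2.CHAIN_APPROX_NONE)
    holes=[x for x,hh in zip(cn,h[0]) if hh[3]>=0 and cv2.contourArea(x)>500]
    hx=max(holes,key=cv2.contourArea); pix=hx.reshape(-1,2).astype(float)
    o,v=ray(c,pix); o=r.inv().apply(o-p); v=r.inv().apply(v); c0=q.mean(0); X=o+v*(((c0-o)@nrm)/(v@nrm))[:,None]
    A=X[:,[0,2]].astype(np.float32)*1000; el=cv2.fitEllipse(A); e=np.array([el[0][0],0,el[0][1]])/1000
    e[1]=c0[1]-((e[0]-c0[0])*nrm[0]+(e[2]-c0[2])*nrm[2])/nrm[1]; eye=e-.003*nrm
    print('n',len(q),'normal(tool)',nrm.round(3),'eye(tool)',eye.round(4),'hole axes mm',np.round(el[1],1),'range',q.min(0).round(3),q.max(0).round(3))
    pg=(H>4)&(H<18)&(S>140)&(np.linalg.norm(P-ROOT,axis=-1)<.08)
    t=P[pg]; a=np.radians(PHI); d=np.array([-np.cos(a)*.53,-np.sin(a)*.53,.848]); s=(t-ROOT)@d; print('peg',len(t),'s max',s.max().round(4) if len(t) else None,'tip pts offs',np.median(t[s>s.max()-.006]-(ROOT+.06*d),0).round(4) if len(t) else None)
    return eye,nrm,p,r
if __name__=='__main__': run(sys.argv[1])
E
python3 meas.py w5.png
```

```text
time: 9.5
tool_pos: [0.502, 0.1981, 0.239]
tool_rot: [-1.553, 0.617, -2.965]
contact_force: [0.6, -0.4, -1.9]
opening: 0.0146
n 5253 normal(tool) [-0.113 -0.994  0.014] eye(tool) [-0.0523  0.0228  0.022 ] hole axes mm [21.6 21.7] range [-0.072  0.013 -0.004] [-0.012  0.024  0.042]
peg 183 s max 0.0639 tip pts offs [-0.001  -0.0006  0.002 ]
```

View pics/w5.png

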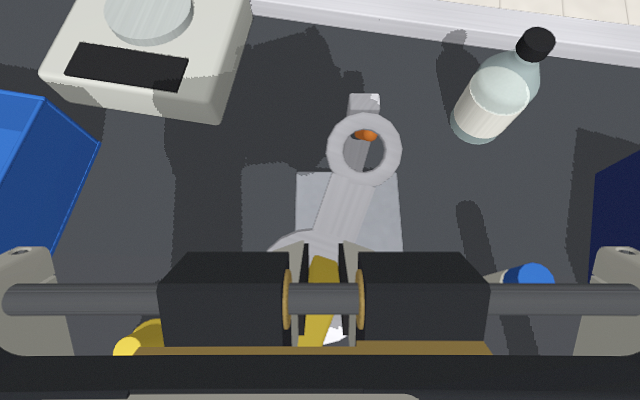

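The cover is still held, clear of the peg, but low on the rib's end: eye in tool axes is (-52,23,22) mm and the hole measures 21.7 mm. I check the angle to the peg and whether a pure shift is enough.

```bash
python3 - <<'E'
from meas import *
eye,n,p,r=run()
a=np.radians(10);d=np.array([-np.cos(a)*.53,-np.sin(a)*.53,.848])
w=p+r.apply(eye); print('eye w',w.round(4),'angle hole/peg deg',np.degrees(np.arccos(r.apply(n)@d)), 'q',status.observe()['qpos'].round(3), 'eye s',(w-ROOT)@d)
for s in (.095,.075,.05,.04,.036): print(s,(r.inv().apply(ROOT+s*d-w)*100).round(2))
q=r*R.from_rotvec([0,0,-.06]); print('normal angle after -0.06', np.degrees(np.arccos(q.apply(n)@d)))
E
```

```text
n 5251 normal(tool) [-0.112 -0.994  0.015] eye(tool) [-0.0522  0.023   0.022 ] hole axes mm [21.6 21.7] range [-0.072  0.014 -0.004] [-0.012  0.024  0.042]
peg 179 s max 0.0646 tip pts offs [-0.001  -0.0008  0.002 ]
eye w [0.5607 0.1858 0.2504] angle hole/peg deg 3.082679357197361 q [ 0.28   0.096  1.994 -0.181  0.445  1.818] eye s 0.12245063317921874
0.095 [-0.48  2.8   1.13]
0.075 [-0.36  4.79  1.09]
0.05 [-0.22  7.29  1.05]
0.04 [-0.16  8.29  1.03]
0.036 [-0.14  8.69  1.03]
normal angle after -0.06 6.520347700626535
```

Hole axis is 3° off the peg, so a pure shift will do. I go down in two stages to watch for the joint limit.

```bash
python3 -m pendant '[[[-0.2,1,0.5,0,0,0,0],[-0.5,2,1.1,0,0,0,0],[-0.5,2.8,1.1,0,0,0,0],[-0.4,3.8,1.1,0,0,0,0],[-0.4,4.8,1.1,0,0,0,0],[-0.3,5.6,1.1,0,0,0,0],[-0.3,6.4,1.1,0,0,0,0],[-0.2,7,1,0,0,0,0],[-0.2,7,1,0,0,0,0]]]'
python3 - <<'E'
from meas import *
p,r=tool(); w=p+r.apply([-.0522,.023,.022]); a=np.radians(10);d=np.array([-np.cos(a)*.53,-np.sin(a)*.53,.848])
s=(w-ROOT)@d; print('s',s,'off',(w-ROOT-s*d).round(4),status.observe()['qpos'].round(3)); print((r.inv().apply(ROOT+.038*d-w)*100).round(2))
c=cam('wrist'); g=c['image'][60:245,240:440,::-1]; cv2.imwrite('pics/w6.png',np.hstack([cv2.resize(g,None,fx=2,fy=2),cv2.resize(cam('scene')['image'][180:310,400:500,::-1],(284,370))]))
E
```

```text
time: 10.5
tool_pos: [0.5454, 0.1946, 0.1826]
tool_rot: [-1.553, 0.616, -2.964]
contact_force: [-0.2, 0.5, -1.9]
opening: 0.0145
s 0.05255196872955375 off [-0.0005  0.0006 -0.0002] [ 0.241  0.247  1.992 -0.191  0.293  1.806]
[0.04 1.46 0.05]
```

View pics/w6.png

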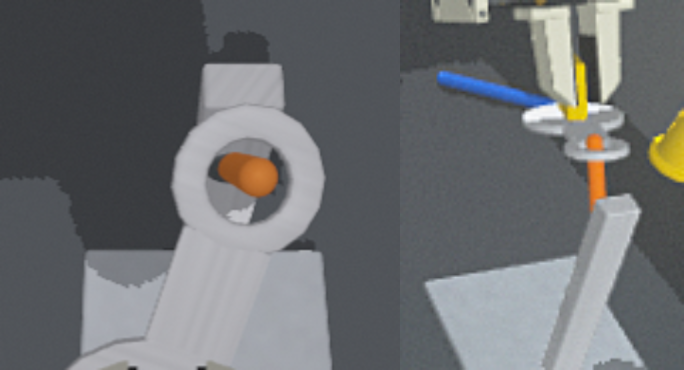

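The peg tip stands through the hole (258,175 in the crop), and joint 5 is close to its limit at 0.293. I ease the tilt by 0.12 rad about the eye while lowering to about s=40 mm.

```bash
python3 -m pendant '[[[-0.1,-0.1,0,0,0,-0.04,0],[-0.2,0,0,0,0,-0.08,0],[-0.3,0.1,0,0,0,-0.12,0],[-0.3,0.4,0,0,0,-0.12,0],[-0.3,0.7,0,0,0,-0.12,0],[-0.3,0.7,0,0,0,-0.12,0]]]'
python3 - <<'E'
from meas import *
p,r=tool(); w=p+r.apply([-.0522,.023,.022]); a=np.radians(10);d=np.array([-np.cos(a)*.53,-np.sin(a)*.53,.848])
s=(w-ROOT)@d; print('s',s,'off',(w-ROOT-s*d).round(4),status.observe()['qpos'].round(3))
E
```

```text
time: 11.2
tool_pos: [0.5513, 0.1954, 0.1789]
tool_rot: [-1.554, 0.497, -2.967]
contact_force: [-0.5, -0.5, -2.1]
opening: 0.0148
s 0.03997819351098514 off [-0.0001  0.0003 -0.    ] [ 0.234  0.283  1.88  -0.098  0.485  1.71 ]
```

```bash
python3 -m pendant '[[[0,0,0,0,0,0,6],[0,0,0,0,0,0,6],[0,0,0,0,0,0,6],[0,0,0,0,0,0,6],[0,0,0,0,0,0,6],[0,0,0,0,0,0,6],[0,0,0,0,0,0,6],[0,0,0,0,0,0,6]]]'
python3 - <<'E'
from h import *
c=cam('scene'); a=c['image'][170:350,380:520,::-1]; cv2.imwrite('pics/s3.png',np.hstack([cv2.resize(a,(420,540)),cv2.resize(cam('wrist')['image'][:,150:500,::-1],(350,540))]))
E
```

```text
time: 12.0
tool_pos: [0.5519, 0.1955, 0.1797]
tool_rot: [-1.554, 0.498, -2.967]
contact_force: [0.3, -0.2, 0.4]
opening: 0.0598
```

View pics/s3.png

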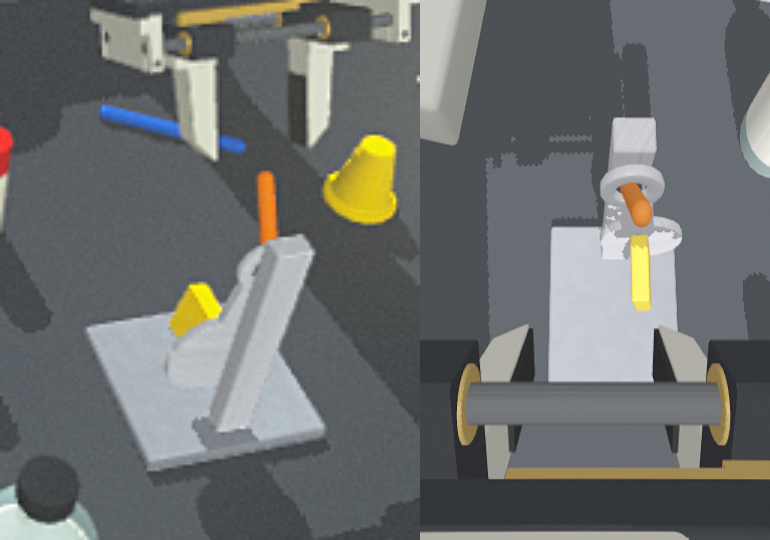

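The cover hangs by its eye on the peg, plate against the post and clear of the open fingers. That is 11 views used, so from here I check with numbers. Next I retreat and go to the red bottle.

```bash
python3 -m pendant '[[[0,-2,0,0,0,0,6],[0,-4,0,0,0,0,6],[0,-7,0,0,0,0,6],[0,-9,0,0,0,0,6],[0,-9,0,0,0,0,6]]]'
python3 - <<'E'
from h import *
c=cam('scene'); P=cloud(c); H,S,V=cv2.split(cv2.cvtColor(c['image'],cv2.COLOR_RGB2HSV)); ok=~np.isnan(P[...,0])
m=ok&(H>18)&(H<35)&(S>120)&(np.linalg.norm(P-[.6,.17,.07],axis=-1)<.1)&(P[...,2]>.02); print('rib',m.sum(),P[m].min(0).round(3),P[m].max(0).round(3))
c=cam('top');P=cloud(c); H,S,V=cv2.split(cv2.cvtColor(c['image'],cv2.COLOR_RGB2HSV))
roi=(P[...,2]>.088)&(P[...,2]<.104)&(P[...,0]<.62)&(P[...,0]>.3)&(np.abs(P[...,1])<.1)
for n,k in [('red',((H<6)|(H>174))&(S>150)),('blue',(H>100)&(H<118)&(S>130))]:
    q=P[roi&k]; 
    if len(q)>5: print(n,len(q),cv2.minAreaRect(q[:,:2].astype(np.float32)*1000))
print(tool()[0],delta([.439,.046,.2],yawpose(0)))
E
```

```text
time: 12.6
tool_pos: [0.5098, 0.1898, 0.2617]
tool_rot: [-1.554, 0.503, -2.967]
contact_force: [0.1, 0.3, -0.3]
opening: 0.0604
rib 170 [0.593 0.151 0.063] [0.623 0.173 0.101]
red 116 ((435.83966064453125, 45.30601501464844), (30.542142868041992, 30.9561767578125), 86.29205322265625)
blue 116 ((540.0620727539062, 6.050467491149902), (30.73543930053711, 31.774694442749023), 88.63407135009766)
[0.50935811 0.18951963 0.25860949] (array([11.08,  0.86, 12.9 ]), array([ 0.027,  0.167, -0.498]))
```

```bash
python3 -m pendant '[[[3,0,3,0,0.04,-0.12,6],[6,0,6,0.01,0.08,-0.25,6],[9,0.5,9.5,0.02,0.12,-0.38,6],[11.1,0.9,12.9,0.027,0.167,-0.5,6],[11.1,0.9,12.9,0.027,0.167,-0.5,6],[11.1,0.9,12.9,0.027,0.167,-0.5,6],[11.1,0.9,12.9,0.027,0.167,-0.5,6],[11.1,0.9,12.9,0.027,0.167,-0.5,6]]]'
python3 - <<'E'
from h import *
c=cam('wrist');P=cloud(c); H,S,V=cv2.split(cv2.cvtColor(c['image'],cv2.COLOR_RGB2HSV))
k=((H<6)|(H>174))&(S>150)&(P[...,2]>.09)&(P[...,2]<.1); q=P[k]
print(len(q), cv2.minAreaRect(q[:,:2].astype(np.float32)*1000) if len(q)>5 else 0)
ys,xs=np.where(((H<6)|(H>174))&(S>150)); print('pix',xs.min(),xs.max(),ys.min(),ys.max()) if len(xs) else 0
# hanging cover
c=cam('scene'); P=cloud(c); H,S,V=cv2.split(cv2.cvtColor(c['image'],cv2.COLOR_RGB2HSV))
m=(H>18)&(H<35)&(S>120)&(np.linalg.norm(P-[.6,.17,.07],axis=-1)<.1)&(P[...,2]>.02); print('rib',m.sum(),P[m].min(0).round(3),P[m].max(0).round(3))
c=cam('top');P=cloud(c); H,S,V=cv2.split(cv2.cvtColor(c['image'],cv2.COLOR_RGB2HSV))
m=(H>18)&(H<35)&(S>120)&(np.linalg.norm(P-[.6,.17,.07],axis=-1)<.1)&(P[...,2]>.02); print('rib top',m.sum(),P[m].min(0).round(3),P[m].max(0).round(3))
b=(np.hypot(P[...,0]-.581,P[...,1]+.179)<.04); zz=P[...,2]; w=b&(zz<.06); q=P[w]; print('bore',len(q),np.median(zz[w]),q.min(0),q.max(0))
E
```

```text
time: 13.5
tool_pos: [0.4387, 0.0469, 0.1998]
tool_rot: [-1.571, -0.001, -3.14]
contact_force: [-0.2, -0.6, 1.5]
opening: 0.06
1309 ((439.7898254394531, 45.275203704833984), (32.86796188354492, 32.49205017089844), 7.799553394317627)
pix 304 344 177 222
rib 169 [0.594 0.151 0.063] [0.623 0.173 0.101]
rib top 128 [0.588 0.153 0.056] [0.628 0.176 0.104]
bore 156 0.025428420965989185 [ 0.56750648 -0.19950341  0.0172432 ] [ 0.60057406 -0.16007178  0.05963436]
```

The cover has not moved between looks, so it is at rest. The bottle fit is 32.7 mm wide at (0.4398,0.0453). I descend and grip it.

```bash
python3 -c "
from h import *
print(delta([.4395,.0453,.054],yawpose(0)))"
```

```text
(array([-0.08, 14.6 ,  0.14]), array([-0.   ,  0.001,  0.001]))
```

```bash
python3 -m pendant '[[[-0.1,3,0.1,0,0,0,6],[-0.1,6,0.1,0,0,0,6],[-0.1,9,0.1,0,0,0,6],[-0.1,12,0.1,0,0,0,6],[-0.1,14,0.1,0,0,0,6],[-0.1,14.6,0.1,0,0,0,6],[-0.1,14.6,0.1,0,0,0,6],[-0.1,14.6,0.1,0,0,0,2],[-0.1,14.6,0.1,0,0,0,2],[-0.1,14.6,0.1,0,0,0,2],[-0.1,14.6,0.1,0,0,0,2],[-0.1,14.6,0.1,0,0,0,2],[-0.1,14.6,0.1,0,0,0,2],[-0.1,14.6,0.1,0,0,0,2]]]' 25
python3 -m pendant '[[[0,-1,0,0,0,0,2],[0,-3,0,0,0,0,2],[0,-6,0,0,0,0,2],[0,-9,0,0,0,0,2],[0,-12,0,0,0,0,2],[0,-14,0,0,0,0,2],[0,-14,0,0,0,0,2]]]'
```

```text
time: 15.05
tool_pos: [0.4401, 0.0449, 0.0543]
tool_rot: [-1.571, -0.001, 3.141]
contact_force: [-0.2, -0.7, 6.2]
opening: 0.0338
time: 15.75
tool_pos: [0.4413, 0.0449, 0.1966]
tool_rot: [-1.57, 0.004, 3.141]
contact_force: [0.2, 1.4, -2.1]
opening: 0.0336
```

```bash
python3 -m pendant '[[[-1,-0.5,4,0,0,0,2],[-2,-1,8,0,0,0,2],[-3,-1,12,0,0,0,2],[-4.5,-1,16,0,0,0,2],[-6,-1,20,0,0,0,2],[-6,-1,22,0,0,0,2],[-6,-1,22.4,0,0,0,2],[-6,-1,22.4,0,0,0,2],[-6,-1,22.4,0,0,0,2]]]'
python3 - <<'E'
from h import *
print(tool()[0])
for n in ('wrist','top'):
    c=cam(n); save(c,n+'_well.png'); P=cloud(c); H,S,V=cv2.split(cv2.cvtColor(c['image'],cv2.COLOR_RGB2HSV)); z=P[...,2]
    b=(z>.062)&(z<.076)&(S>100)&(H>100)&(H<132)&(np.abs(P[...,0]-.62)<.13)&(np.abs(P[...,1]+.185)<.1); q=P[b]
    if len(q)<9: print(n,'none'); continue
    rc=cv2.minAreaRect(q[:,:2].astype(np.float32)*1000); print(n,len(q),'block',rc,'z',np.median(q[:,2]))
    b=(z>.064)&(z<.1)&(P[...,0]<.75)   # top surface; hole = inner contour
    cn,h=cv2.findContours(b.astype(np.uint8),cv2.RETR_CCOMP,cv2.CHAIN_APPROX_NONE)
    for x,hh in zip(cn,h[0]):
        if hh[3]>=0 and len(x)>15:
            X=plane(c,x.reshape(-1,2),.07)[:,:2].astype(np.float32)*1000
            if len(X)>5 and abs(X.mean(0)-[581,-179]).max()<25: print(n,'hole ellipse',cv2.fitEllipse(X),'enc',cv2.minEnclosingCircle(X))
E
```

```text
time: 16.65
tool_pos: [0.4993, -0.1778, 0.203]
tool_rot: [-1.572, -0.003, -3.141]
contact_force: [0.4, -0.2, -0.1]
opening: 0.0337
[ 0.49933134 -0.17784749  0.20303852]
wrist 22062 block ((595.4746704101562, -181.2489776611328), (130.87796020507812, 129.48391723632812), 81.57417297363281) z 0.06917796777451501
wrist hole ellipse ((580.7025146484375, -179.5077362060547), (41.43300247192383, 41.62419509887695), 174.41197204589844) enc ((580.4785766601562, -179.6204833984375), 21.3890380859375)
top 327 block ((653.9268798828125, -188.5572052001953), (129.38397216796875, 112.60558319091797), 82.67262268066406) z 0.069479356875783
```

The bore fits as a 41.5 mm circle at (0.5807,-0.1795). I move over it and lower.

```bash
python3 -m pendant '[[[-3,0,0,0,0,0,2],[-6,0,0.1,0,0,0,2],[-8.1,1,0.2,0,0,0,2],[-8.1,3,0.2,0,0,0,2],[-8.1,5,0.2,0,0,0,2],[-8.1,6.5,0.2,0,0,0,2],[-8.1,6.5,0.2,0,0,0,2],[-8.1,6.5,0.2,0,0,0,2]]]'
python3 - <<'E'
from h import *
for i in range(3): print(delta([.5807,-.1795,.0795],yawpose(0)))
c=cam('wrist');P=cloud(c); H,S,V=cv2.split(cv2.cvtColor(c['image'],cv2.COLOR_RGB2HSV)); p,r=tool(); Q=r.inv().apply(P.reshape(-1,3)-p).reshape(P.shape)
k=((H<6)|(H>174))&(S>150)&(np.abs(Q[...,0])<.03)&(np.abs(Q[...,2])<.03); q=Q[k]; print('cap tool',len(q),q.min(0).round(4) if len(q) else 0,q.max(0).round(4) if len(q) else 0)
E
```

```text
time: 17.55
tool_pos: [0.5809, -0.1804, 0.1389]
tool_rot: [-1.571, -0.002, -3.141]
contact_force: [0.3, 0.8, -0.4]
opening: 0.0338
(array([ 0.01,  5.94, -0.09]), array([-0.   ,  0.001,  0.002]))
(array([ 0.01,  5.94, -0.09]), array([-0.   ,  0.001,  0.002]))
(array([ 0.01,  5.94, -0.09]), array([-0.   ,  0.001,  0.002]))
cap tool 2395 [-0.03   -0.0748 -0.0161] [ 0.0142 -0.0046  0.0175]
```

```bash
python3 -m pendant '[[[0,1,-0.1,0,0,0,2],[0,2,-0.1,0,0,0,2],[0,3,-0.1,0,0,0,2],[0,4,-0.1,0,0,0,2],[0,4.8,-0.1,0,0,0,2],[0,5.4,-0.1,0,0,0,2],[0,5.7,-0.1,0,0,0,2],[0,5.7,-0.1,0,0,0,2]]]'
```

```text
time: 18.4
tool_pos: [0.5804, -0.18, 0.081]
tool_rot: [-1.571, -0.003, 3.141]
contact_force: [-0.1, 0.1, -0.5]
opening: 0.0337
```

It is in the bore with no side force, 1–2 mm off the floor. I let go and retreat straight up.

```bash
python3 -m pendant '[[[0,0,0,0,0,0,7],[0,0,0,0,0,0,7],[0,0,0,0,0,0,7],[0,0,0,0,0,0,7],[0,0,0,0,0,0,7],[0,0,0,0,0,0,7],[0,-2,0,0,0,0,7],[0,-5,0,0,0,0,7],[0,-8,0,0,0,0,7],[0,-11,0,0,0,0,7],[4,-12,0,0,0,0,7],[8,-12,0,0,0,0,7],[8,-12,0,0,0,0,7],[8,-12,0,0,0,0,7],[8,-12,0,0,0,0,7]]]'
python3 - <<'E'
from h import *
s=status.observe(); print(s['contact_force'],s['opening'])
for n in ('wrist','scene','top'):
    c=cam(n);P=cloud(c); H,S,V=cv2.split(cv2.cvtColor(c['image'],cv2.COLOR_RGB2HSV))
    if n=='scene': im=c['image']
    k=((H<6)|(H>174))&(S>150)&(np.hypot(P[...,0]-.581,P[...,1]+.18)<.05); q=P[k]
    if len(q)>9: q2=q[q[:,2]>q[:,2].max()-.006]; print(n,'cap',len(q),'top z',np.percentile(q[:,2],[50,98]).round(4),cv2.minAreaRect(q2[:,:2].astype(np.float32)*1000))
    if n!='wrist':
        for nm,m in [('blue',(H>100)&(H<118)&(S>130)),('white',(S<60)&(V>150))]:
            for cx,cy in [((.54,.006) if nm=='blue' else (.437,-.045))]if False else [((.54,.006) if nm=='blue' else (.437,-.045))]:
                q=P[m&(P[...,2]>.088)&(P[...,2]<.104)&(np.hypot(P[...,0]-cx,P[...,1]-cy)<.035)]
                if len(q)>9: print(n,nm,len(q),np.round(cv2.minAreaRect(q[:,:2].astype(np.float32)*1000)[0],1))
        m=(H>18)&(H<35)&(S>120)&(np.linalg.norm(P-[.6,.17,.07],axis=-1)<.1)&(P[...,2]>.02); print(n,'rib',m.sum(),P[m].min(0).round(3),P[m].max(0).round(3))
        # plate of cover under the peg: eye topmost
        g=(S<60)&(np.linalg.norm(P-[.61,.175,.1],axis=-1)<.1)&(P[...,0]<.634)&(P[...,2]>.03); q=P[g]; 
        if len(q): print(n,'plate',len(q),q.min(0).round(3),q.max(0).round(3))
cv2.imwrite('pics/s4.png',cv2.resize(im[160:340,220:520,::-1],None,fx=2.6,fy=2.6))
E
```

```text
time: 19.9
tool_pos: [0.5019, -0.1804, 0.2019]
tool_rot: [-1.57, -0.001, 3.141]
contact_force: [0.5, -0.4, -0.3]
opening: 0.0701
[ 0.54609279 -0.38447146 -0.28236705] 0.07012286208933521
wrist cap 1994 top z [0.1192 0.1206] ((579.5636596679688, -181.4235076904297), (32.9109992980957, 32.378108978271484), 0.47550487518310547)
scene cap 300 top z [0.1205 0.1237] ((580.6351928710938, -179.56283569335938), (30.11811637878418, 32.35224533081055), 51.16615295410156)
scene blue 185 [544.4   5.9]
scene white 142 [441.2 -46. ]
scene rib 171 [0.594 0.151 0.064] [0.622 0.174 0.101]
scene plate 32 [0.596 0.151 0.062] [0.634 0.194 0.185]
top blue 117 [540.3   6.2]
top white 12 [441.5 -33.6]
top rib 128 [0.588 0.152 0.061] [0.628 0.175 0.102]
top plate 195 [0.623 0.139 0.052] [0.634 0.203 0.188]
```

View pics/s4.png

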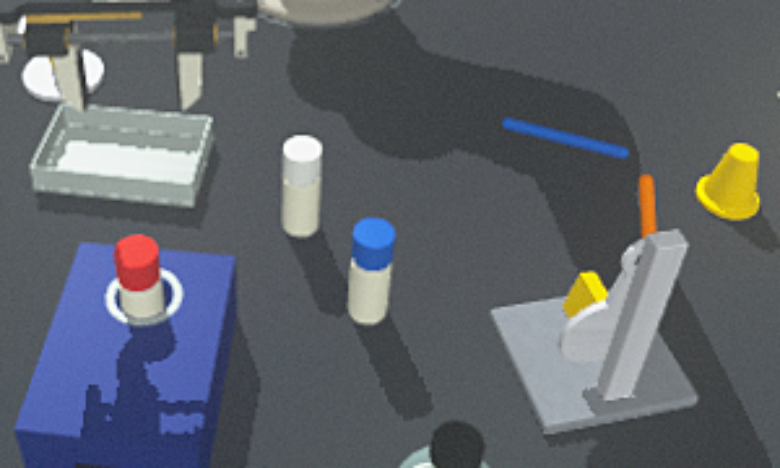

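The red-capped bottle stands in the well at (137,275), with its cap top at 0.1206 m against 0.120 expected. The white (302,185) and blue (372,270) bottles are unmoved, and the cover hangs at the post (640,270). One numeric check of its lean, then I hand in.

```bash
python3 - <<'E'
from h import *
for n in ('top','scene'):
    c=cam(n);P=cloud(c); H,S,V=cv2.split(cv2.cvtColor(c['image'],cv2.COLOR_RGB2HSV))
    m=(H>18)&(H<35)&(S>120)&(np.linalg.norm(P-[.6,.17,.07],axis=-1)<.1)&(P[...,2]>.02); q=P[m]
    mid=(q.min(0)+q.max(0))/2; a=np.radians(10); sx=np.array([np.cos(a),np.sin(a),0]); sy=np.array([-np.sin(a),np.cos(a),0])
    dv=ROOT+[-.006,0,.012]-(mid+.023*sx); print(n,mid.round(3),'eye-rib up',dv[2].round(3),'lateral',(dv@sy).round(3),'fore',(dv@sx).round(3),'lean',np.arctan2(np.hypot(dv@sy,dv@sx),dv[2]).round(3))
E
```

```text
top [0.608 0.163 0.081] eye-rib up 0.081 lateral 0.02 fore -0.001 lean 0.24
scene [0.608 0.162 0.082] eye-rib up 0.08 lateral 0.021 fore -0.001 lean 0.254
```

```bash
python3 -c "
from h import *
print(robot.hand_in())"
```

```text
the job is handed in; nothing more can be done
None
```

I hung the cover on the orange peg and stood the red-capped bottle in the open well. I handed the job in at about 20 s; it reported no verdict.

**What went wrong on the way:** my extra tilt on the peg ran joints 4 and 5 into their limits. The arm swerved, showed about 50 N of contact force at the next reading, and twisted the cover in the grip. I lifted it clear, measured the eye again and put it on the peg with a plain shift, then let go.

**Last checks:**
- **Cover:** it hangs by its eye and its measured position stayed the same between looks. It leans about 0.25 rad to one side (limit 0.4). That figure rests on an assumed eye position, since I did not measure the eye again after letting go.
- **Red-capped bottle:** its cap top is at 0.1206 m against 0.120 m expected. It stands within about 3 mm of the bore axis, and the gripper is well clear.
- **Blue-capped bottle:** it is within 1 mm of where it was.
- **White-capped bottle:** the scene view shows it standing in place. The last top view caught only 12 pixels of its cap and put it about 11 mm off, which I put down to the arm blocking the view.

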